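Open an oil filter and pull the used element

ROBOT

A 6-joint arm with a two-finger parallel gripper is mounted at the origin on a cart in front of the work surface, level with it; the furniture and walls round the work are solid. World frame = base frame: x ahead of the robot, y to its left, z up, the work surface at z = 0. Lengths are in m, angles in rad, forces in N, time in s.
With the tool pointing down it reaches from about 0.35 to 0.8 m from the base axis. Payload 7.3 kg.
Tool frame: the origin (TCP) lies midway between the tips of the shut fingers; the grasp point (between the pads) lies 19 mm behind it; z points along the fingers, y is the line along which they close (so a half turn about z gives the same grasp; the last joint's range is limited). The gripper opens to 85 mm and grips with 20 to 120 N. Pads are 22 mm wide; open, the fingers measure 114 mm over their backs; the gripper's body (76 mm by 85 mm) begins 54 mm behind the grasp point. The pads swing forward as they close: fully open they stand 13 mm farther back than shut.
Start: joints at [-1.376, 0.342, 1.524, -0, 1.275, -0.146], TCP at [0.175, -0.495, 0.231] pointing down, gripper open.
Joint ranges: [-2.53, 2.53], [-0.77, 2.02], [0.04, 2.7], [-1, 4.14], [0.28, 2.66], [-3.11, 3.11]. Speed limits (rad/s): [2.57, 2.57, 3.14, 3.14, 3.14, 3.14].

INTERFACE

Orientations are given as a unit quaternion [x, y, z, w].
In Python, from plant import bot, viewer gives the robot as it stands.
- The arm moves only by the shell command python3 -m crank 'ROWS'. ROWS is text: rows parted by semicolons, each of 7 numbers parted by spaces: the shift along the tool's x, y, z in units of 0.25 m (1.0 is 0.25 m), then the turn, a rotation vector about the tool's x, y, z in units of 2 rad (1.0 is 2 rad), then the finger opening in mm, from 0 to 85.4. In form: dx dy dz wx wy wz jaw; .... A call has 1 to 10 rows; each row shifts and turns the commanded pose from where the row before left it, along the tool's axes as they then stand; what a row does not reach is not made up. A row lasts 1/8 s, in which the tool goes at most 62.5 mm and 10.7 degrees, less where a joint would pass 70% of its speed; a pose out of reach is approached as far as the arm can. A call with a number of a shift or a turn outside -1 to 1 is refused whole. A call with a gripper value outside its range is refused whole. The fingers move at their own pace and stop on an object; the grip force is fixed at half the most. Time passes only in rows, so rows that do not move let the fingers close. It gives the time, the measured TCP pose, the force, the opening and the grip force at its end, in the units of the state.
- bot.read_state(): the state, without advancing time (a new reading comes with each control period).
- viewer.get_image(name): name is "scene" or "top" or "wrist"; returns the picture (420x560x3 uint8, red, green, blue); there is no depth.
- viewer.camera_params(name): a dict with "K" (3x3 intrinsics, pixels), "world_from_camera" (4x4, takes a point from camera to world coordinates). Camera axes: x right, y up, looking along -z (the intrinsics and any distortion apply to the point x, -y, -z); pixel columns grow to the right and rows downward; lengths in m; the calibration is good to about 2 mm. A picture is of the moment at which its call begins: read the wrist's pose just before it. camera_params takes no time and is no camera call; for the wrist camera it gives the pose at the moment of the call.
- bot.close_job(): hands the job in; it is judged then, once.
The state is a dict: "time": time; "joint_pos": joint angles; "dq": joint speeds; "joint_efforts": joint torques, N m; "ee_pos": TCP position; "ee_rot": TCP orientation; "contact_force": force on the tool from outside, world axes, zero at the start; "wrist_torque": the same for the moment, N m; "grip_width": finger opening in m; "grasp_force": force on a finger pad.
Only numpy, scipy, OpenCV 4.12 (cv2) and the standard library are available. Lean on these libraries where they do the work, as an engineer would, in place of code of your own. Each camera call takes 0.05 s, during which the arm holds its last target. There are 200 camera calls.

TASK

Open the oil filter that is bolted to the bench: unscrew its black cap (ordinary right-hand thread, regrip as often as needed) until it lifts free, and set it down gently, open end down, in the flat steel drip tray. Then pull the used filter element out of the filter head and put it in the empty cardboard carton. Do not force the cap off against its thread, and leave the other things on the bench where they are.

Things in the scene. Friction and masses are not known exactly. Their poses are not given: they have to be found in the camera images.
- filter_head: Aluminium filter head bolted to the bench (fixed): steel plate 116 x 128 mm, 10 mm thick, block 82 x 82 mm, round flange 78 mm in diameter with its top 52 mm above the bench; a brass hose stub to +y and one to -y (68 mm from the axis). Origin: on the vertical axis of cap and neck, at bench level; z up.
- flange_top (a point): Point on the filter head's axis, on top of the flange. A neck stands there, 47 mm in diameter, 28 mm tall, with a coarse three-start right-hand outer thread (lead 24 mm) and a 32 mm bore.
- filter_cap: Black plastic cap, 118 mm tall, hollow below, upright, screwed tight at the start. Origin: centre of its lower rim, 53 mm above the bench at the start; z up its axis. Skirt 65 mm in diameter, 30 mm tall; above it a round body 56 mm in diameter up to 108 mm; then a hexagon 27 mm across flats, 10 mm tall. Mass 0.13 to 0.21 kg.
- cap_grip (a point): Where to grip the cap: on its axis, 96 mm above its rim, in the middle of the top 24 mm of the 56 mm body. The cap unscrews anticlockwise seen from above, rises 3.8 mm per radian and leaves the thread after 3.8 to 4.2 rad in all; a spring below presses it up with 19 N at first, so the first twist is the stiffest (about 0.5 N m). It must then rise 90 mm more to clear the element.
- element: Used filter element, inside the cap at first: pleated paper cylinder with steel ends, 44 mm in diameter, 55 mm tall, above a black nozzle 29 mm in diameter, 29 mm long, that sits loosely in the neck's bore; 0.11 to 0.18 kg. Origin: centre of the nozzle's underside; z up its axis. A spring seat lifts it about 17 mm as the cap comes off; it then pulls straight up, out of the bore after about 10 mm more.
- element_mid (a point): Point on the axis of the element, at half its length of 84 mm (42 mm above its origin).
- drip_tray: Flat, empty steel tray, 190 x 150 mm (x by y of its own frame), rim 18 mm high, floor and walls 3 mm thick; loose, 0.9 kg. Origin: centre of the underside; z up. It lies to the left or the right of the filter head.
- scrap_carton: Empty open cardboard carton, 150 x 170 mm (x by y of its own frame), 72 mm high, walls and floor 4 mm thick, four flaps folded outward and down, reaching 35 mm out; loose, 0.5 kg. Origin: centre of the underside; z up. It stands on the other side of the filter head from the tray.
- spanner_17: Open and ring spanner, 192 mm long, 7 mm thick, lying in front of the filter head; a bystander. Origin: centre of the underside.
- gauge: Round pressure gauge on its back, 94 x 68 x 31 mm, behind the filter head; a bystander. Origin: centre of the underside.
- elbow: Zinc pipe elbow, 55 x 74 x 24 mm, in front of the filter head; a bystander. Origin: centre of the underside.
- screwdriver: Screwdriver, 216 mm long, 28 mm thick, lying at the front edge; a bystander. Origin: centre of the underside.
Not all that is in view belongs to the job. Leave any turquoise look-alike of the filter_cap alone.

How it is judged:
By the outcome, as a careful person would: the job done as asked, in the order asked, and still so for the second after the job is handed in, with the robot touching nothing.
It also fails if it takes over 72 s, if anything falls off the work surface, if the arm or the gripper's body presses on something with over 40 N, if the wrist force passes 120 N, or if a joint passes its speed limit or range.

## Working session

There is one attempt and no reset: what is moved stays moved. The work goes in short steps, Python scripts to look and compute and a shell command to move; the robot and the scene stay as the last step left them, time stands still between calls to the robot, and variables do not carry over. Pictures are saved under pics/ and viewed, at most 10 in all, crops included, and the job is handed in when it is done.

```bash
mkdir -p pics; ls; python3 - <<'E'
from plant import bot, viewer
import cv2, numpy as np
print(bot.read_state())
for n in ("scene","top"):
    cv2.imwrite(f"pics/{n}0.png", viewer.get_image(n)[:,:,::-1]); p=viewer.camera_params(n); print(n,p)
E
```

```text
pics
{'time': 0.0, 'joint_pos': array([-1.37599428e+00,  3.42727748e-01,  1.52502549e+00, -6.59037980e-06,
        1.27537069e+00, -1.45995808e-01]), 'dq': array([ 1.43471176e-04,  4.57444089e-04,  6.88355641e-05, -1.22607416e-03,
       -1.40275705e-04, -5.35896802e-04]), 'joint_efforts': array([-1.78968661e-03, -4.33680439e+01, -2.46012443e+01, -2.04256885e-04,
        7.85391399e-03, -1.05023881e-05]), 'ee_pos': array([ 0.17541924, -0.49440609,  0.23062038]), 'ee_rot': array([ 9.85516745e-01,  1.69576408e-01, -2.18327860e-05, -7.65330016e-04]), 'contact_force': array([-0.24296794,  0.97191203, -0.881473  ]), 'wrist_torque': array([-0.02959216, -0.01516401,  0.03417272]), 'grasp_force': 0.0, 'grip_width': 0.08558550414532999}
scene {'K': array([[460.13804129,   0.        , 275.40782539],
       [  0.        , 460.13804129, 210.08978099],
       [  0.        ,   0.        ,   1.        ]]), 'world_from_camera': array([[ 0.86864501, -0.39335623,  0.30120877,  0.83603369],
       [ 0.49533059,  0.70200716, -0.51169675, -0.48682677],
       [-0.01017161,  0.59368074,  0.80463639,  0.89430229],
       [ 0.        ,  0.        ,  0.        ,  1.        ]])}
top {'K': array([[493.94664884,   0.        , 276.60258314],
       [  0.        , 493.94664884, 205.05038366],
       [  0.        ,   0.        ,   1.        ]]), 'world_from_camera': array([[-0.02760905,  0.99120452, -0.12942693,  0.35487244],
       [-0.9993929 , -0.03012292, -0.01750558, -0.00621623],
       [-0.02125033,  0.12886504,  0.99143443,  1.34114545],
       [ 0.        ,  0.        ,  0.        ,  1.        ]])}
```

View pics/scene0.png

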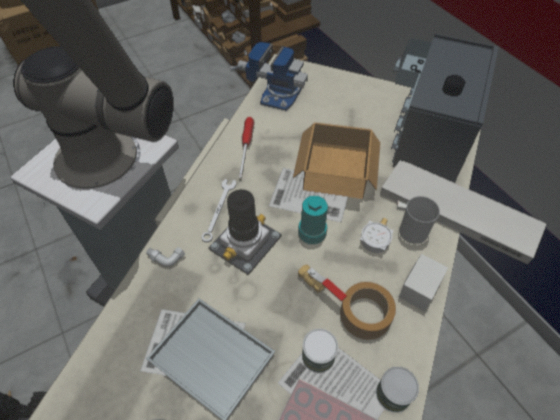

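View pics/top0.png

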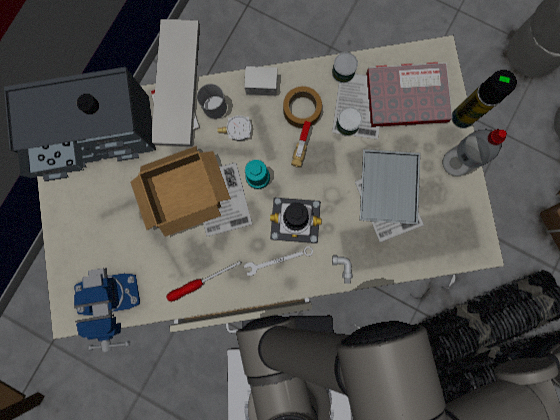

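The scene picture shows the black cap on its head at about (243,215), with the spanner and elbow to the near left. The tray is at (212,357), the carton at (340,160) and the turquoise look-alike at (314,220). The top picture shows the black cap at (296,215), turquoise cap (257,173), tray (390,187), carton (180,190), gauge (237,129), elbow (342,268), spanner (278,262) and screwdriver (200,280).

Things that could be taken for the cap, by top-view pixel:
- Black cap (296,215), on the plate with brass stubs. This is the one that fits the description.
- Turquoise cap (257,173), which is the decoy.
- Grey cup (212,100).
- White and grey cans (348,122) and (345,67).

Next I'll check this choice in a close crop and measure it.

```bash
cat > h.py <<'E'
import numpy as np, cv2
from plant import bot, viewer
def ray(cam,uv,P=None):
    P=P or viewer.camera_params(cam); T=P["world_from_camera"]
    d=np.linalg.inv(P["K"])@[uv[0],uv[1],1.]; return T[:3,3], T[:3,:3]@(d*[1,-1,-1])
def onz(cam,uv,z,P=None):
    o,d=ray(cam,uv,P); return o+d*(z-o[2])/d[2]
def tri(r1,r2):
    (a,d),(b,e)=r1,r2; s=np.linalg.lstsq(np.c_[d,-e],b-a,rcond=None)[0]
    p,q=a+d*s[0],b+e*s[1]; return (p+q)/2,np.linalg.norm(p-q)
def proj(cam,X,P=None):
    P=P or viewer.camera_params(cam); T=P["world_from_camera"]
    c=T[:3,:3].T@(np.array(X)-T[:3,3]); u=P["K"]@(c*[1,-1,-1]); return u[:2]/u[2]
def blobs(m,off=(0,0),amin=60):
    for c in cv2.findContours(m.astype(np.uint8),cv2.RETR_EXTERNAL,cv2.CHAIN_APPROX_NONE)[0]:
        if cv2.contourArea(c)>amin: yield c+np.array(off)
E
python3 - <<'E'
from h import *
t=cv2.imread("pics/top0.png"); s=cv2.imread("pics/scene0.png")
c1=cv2.resize(t[180:255,250:345],None,fx=4,fy=4,interpolation=cv2.INTER_CUBIC)
c2=cv2.resize(s[180:275,200:290],None,fx=4,fy=4,interpolation=cv2.INTER_CUBIC)
o=np.zeros((380,740,3),np.uint8); o[:300,:380]=c1; o[:380,380:]=c2[:,:360]; cv2.imwrite("pics/crop.png",o)
for im,(x0,x1,y0,y1) in ((t,(262,330,190,245)),(s,(205,280,180,270))):
    m=(im[y0:y1,x0:x1].max(2)<52)
    for c in blobs(m,(x0,y0)): print("dark",cv2.contourArea(c),cv2.boundingRect(c),cv2.minEnclosingCircle(c),cv2.fitEllipse(c))
# tray / carton in top
hsv=cv2.cvtColor(t,cv2.COLOR_BGR2HSV)
print(hsv[187,390],hsv[180,160],hsv[195,195],hsv[230,100],hsv[163,390])
E
```

```text
dark 514.5 (283, 202, 26, 28) ((295.70001220703125, 215.5), 13.99795150756836) ((295.8658142089844, 215.90576171875), (24.08739471435547, 27.4205265045166), 8.495469093322754)
[ 85  12 123] [ 16 131 130] [ 18 131 132] [ 23  28 147] [ 99  21 123]
```

View pics/crop.png

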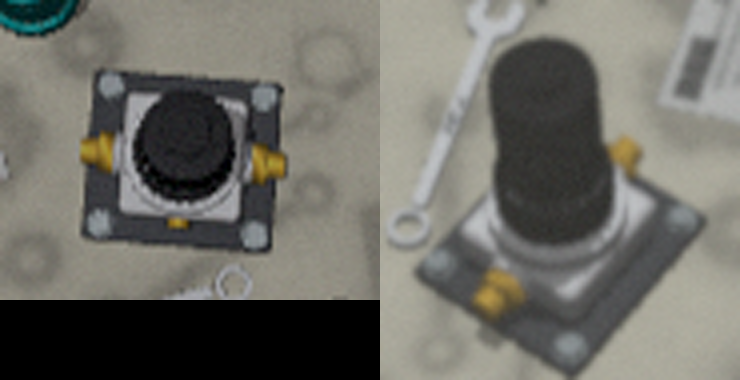

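The crop confirms the black cap, which sits on the head with brass stubs to ±y. Its top is near (296,213) in the top view and (241,199) in the scene view. Next: cap axis, tray and carton.

```bash
python3 - <<'E'
from h import *
np.set_printoptions(precision=4,suppress=True)
t=cv2.imread("pics/top0.png"); s=cv2.imread("pics/scene0.png")
print("bodytop top",onz("top",(296,213.3),.161),"tri",tri(ray("top",(296,212.6)),ray("scene",(240.8,198.7))))
print("scene z.165",onz("scene",(240.8,198.7),.165))
b=[(112,85),(265,97),(254,236),(98,222)]
B=[onz("top",(250+u/4,180+v/4),.013) for u,v in b]; print("bolts",np.array(B),np.mean(B,0))
st=[onz("top",(250+u/4,180+v/4),.03) for u,v in ((97,151),(268,164))]; print("stubs",st,np.mean(st,0))
b=[(436,262),(570,347),(684,220)]
B=[onz("scene",(200+(u-380)/4,180+v/4),.013) for u,v in b]; print("scene bolts",np.array(B),(B[0]+B[2])/2)
hsv=cv2.cvtColor(t,cv2.COLOR_BGR2HSV)
def rect(m,x0,x1,y0,y1,z,n):
    m=cv2.morphologyEx(m[y0:y1,x0:x1].astype(np.uint8),cv2.MORPH_OPEN,np.ones((3,3)))
    c=max(blobs(m,(x0,y0)),key=cv2.contourArea); r=cv2.minAreaRect(c)
    q=np.array([onz("top",p,z) for p in cv2.boxPoints(r)]); print(n,r,"\n",q,q.mean(0),np.linalg.norm(np.diff(q,axis=0),axis=1))
rect((hsv[...,0]>60)&(hsv[...,0]<125),350,435,140,235,.018,"tray")
rect((hsv[...,1]>85)&(hsv[...,0]<25),125,240,140,245,.05,"carton")
cv2.imwrite("pics/c2.png",np.hstack([cv2.resize(t[140:245,125:235],None,fx=3.5,fy=3.5,interpolation=cv2.INTER_CUBIC),cv2.resize(s[115:220,285:390],None,fx=3.5,fy=3.5,interpolation=cv2.INTER_CUBIC)]))
E
```

```text
bodytop top [ 0.4875 -0.0314  0.161 ] tri (array([ 0.4885, -0.0317,  0.1646]), np.float64(0.0009747032679553941))
scene z.165 [ 0.4883 -0.0323  0.165 ]
bolts [[ 0.5385  0.0132  0.013 ]
 [ 0.5272 -0.0902  0.013 ]
 [ 0.4334 -0.0792  0.013 ]
 [ 0.4458  0.0252  0.013 ]] [ 0.4862 -0.0328  0.013 ]
stubs [array([0.4921, 0.0242, 0.03  ]), array([ 0.48  , -0.0894,  0.03  ])] [ 0.486  -0.0326  0.03  ]
scene bolts [[ 0.4344 -0.0803  0.013 ]
 [ 0.5291 -0.0897  0.013 ]
 [ 0.5424  0.0127  0.013 ]] [ 0.4884 -0.0338  0.013 ]
tray ((389.68115234375, 186.333984375), (57.59775924682617, 72.45329284667969), 2.4895529747009277) 
 [[ 0.477  -0.2034  0.018 ]
 [ 0.6751 -0.2217  0.018 ]
 [ 0.663  -0.3774  0.018 ]
 [ 0.4658 -0.3563  0.018 ]] [ 0.5702 -0.2897  0.018 ] [0.199  0.1562 0.1984]
carton ((179.92051696777344, 190.8668975830078), (74.84700012207031, 89.31782531738281), 70.46334838867188) 
 [[0.6289 0.4191 0.05  ]
 [0.7035 0.1922 0.05  ]
 [0.5104 0.128  0.05  ]
 [0.4382 0.3507 0.05  ]] [0.5703 0.2725 0.05  ] [0.2388 0.2035 0.2342]
```

View pics/c2.png

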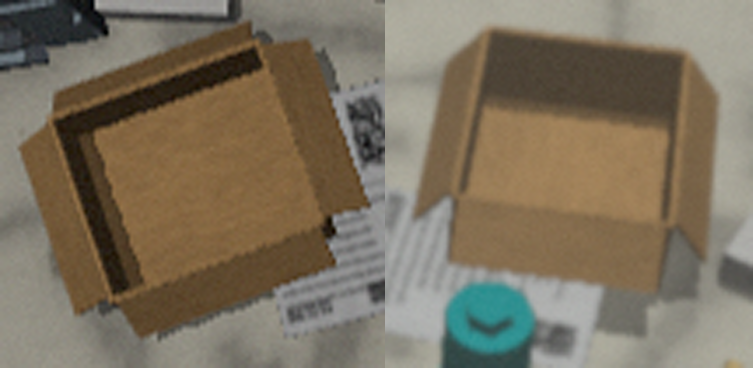

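The carton crop shows an upright open box whose rim corners are at about (55,120), (258,42), (328,228) and (118,298) in the left half. The cap axis is at about (0.4875, -0.032), where the bolts, stubs and cap top agree to 2 mm. The tray centre is at about (0.570, -0.290) and the carton at about (0.57, 0.27). Now I'll move above the cap, then turn to wind joint 6 up for one long unscrewing stroke.

```bash
python3 -m crank '0.09 -0.066 0 0 0 0 85; 0.18 -0.133 0 0 0 0 85; 0.18 -0.133 0 0 0 0 85; 0.18 -0.133 0 0 0 0 85; 0.18 -0.133 0 0 0 0 85; 0.18 -0.133 0 0 0 0 85; 0.18 -0.133 0 0 0 0 85; 0.18 -0.133 0 0 0 0 85; 0.18 -0.133 0 0 0 0 85; 0.18 -0.133 0 0 0 0 85'; python3 -m crank '0.09 -0.066 0 0 0 0.09 85; 0 0 0 0 0 0.09 85; 0 0 0 0 0 0.09 85; 0 0 0 0 0 0.09 85; 0 0 0 0 0 0.09 85; 0 0 0 0 0 0.09 85; 0 0 0 0 0 0.09 85; 0 0 0 0 0 0.09 85; 0 0 0 0 0 0 85'
cat > st.py <<'E'
from h import *
import sys
from scipy.spatial.transform import Rotation as Ro
np.set_printoptions(precision=4,suppress=True)
s=bot.read_state(); R=Ro.from_quat(s["ee_rot"]).as_matrix()
print(s["time"],"p",s["ee_pos"],"yaw",np.arctan2(R[1,0],R[0,0]),"z",R[:,2],"q6",s["joint_pos"][5],"F",s["contact_force"],"M",s["wrist_torque"],"w",s["grip_width"],s["grasp_force"])
if len(sys.argv)>3: print("tool units to target",R.T@(np.array(sys.argv[1:4],float)-s["ee_pos"])/.25)
E
python3 st.py .4875 -.032 .23; python3 - <<'E'
from h import *
cv2.imwrite("pics/w1.png",viewer.get_image("wrist")[:,:,::-1]); P=viewer.camera_params("wrist")
print(P["world_from_camera"]); print([proj("wrist",(.4875,-.032,z),P) for z in (.161,.171,.052)])
E
```

```text
time: 1.35
ee_pos: [0.4736, -0.0526, 0.2311]
ee_rot: [0.986, 0.17, -0.0, 0.0]
contact_force: [-0.5, -0.6, 0.8]
grip_width: 0.0847
grasp_force: 0.0
time: 2.48
ee_pos: [0.4884, -0.0312, 0.231]
ee_rot: [0.853, -0.522, -0.0, 0.0]
contact_force: [0.1, -0.0, 0.7]
grip_width: 0.0851
grasp_force: 0.0
2.475 p [ 0.4884 -0.0312  0.231 ] yaw -1.0975401217030591 z [-0.0007  0.0001 -1.    ] q6 2.447813670629084 F [ 0.0882 -0.0154  0.6529] M [-0.0037 -0.018   0.0262] w 0.08513277364755764 0.0
tool units to target [0.0012 0.0045 0.0039]
[[-8.88927126e-01  4.33499894e-01  1.47940547e-01  5.26278425e-01]
 [-4.58048395e-01 -8.40945665e-01 -2.88100776e-01 -1.04931065e-01]
 [-4.81694581e-04 -3.23864525e-01  9.46103344e-01  3.73152532e-01]
 [ 0.00000000e+00  0.00000000e+00  0.00000000e+00  1.00000000e+00]]
[array([285.37939629, 215.50235823]), array([285.45306651, 221.6179364 ]), array([284.84986223, 171.54420352])]
```

View pics/w1.png

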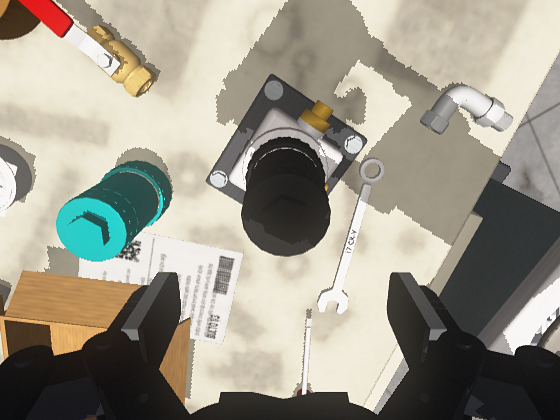

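The wrist view shows the black cap's top centred near (285,213), about 1 mm from the predicted point, with the spanner and turquoise cap clear of the fingers. Now I'll descend and grip.

```bash
python3 -m crank '0.001 0.004 0.12 0 0 0 85; 0 0 0.12 0 0 0 85; 0 0 0.10 0 0 0 85; 0 0 0.07 0 0 0 85; 0 0 0 0 0 0 85'; python3 st.py .4875 -.032 .128; python3 -m crank '0 0 0 0 0 0 50;0 0 0 0 0 0 50;0 0 0 0 0 0 50;0 0 0 0 0 0 50;0 0 0 0 0 0 50'; python3 st.py
```

```text
time: 3.15
ee_pos: [0.4869, -0.0318, 0.1277]
ee_rot: [0.853, -0.521, -0.001, 0.001]
contact_force: [0.2, -0.1, 0.5]
grip_width: 0.0851
grasp_force: 0.0
3.15 p [ 0.4869 -0.0318  0.1277] yaw -1.0964597999252386 z [-0.003   0.0006 -1.    ] q6 2.4449621044020557 F [ 0.2212 -0.1376  0.4573] M [-0.0307 -0.0103  0.0087] w 0.08506241099718705 0.0
tool units to target [ 0.0019 -0.0017 -0.0013]
time: 3.78
ee_pos: [0.4882, -0.0322, 0.13]
ee_rot: [0.853, -0.522, 0.001, -0.0]
contact_force: [-1.2, 0.1, 6.1]
grip_width: 0.0547
grasp_force: 62.1
3.775 p [ 0.4882 -0.0322  0.13  ] yaw -1.0985618509498254 z [ 0.0019 -0.0008 -1.    ] q6 2.447208543001654 F [-1.1742  0.0614  6.0606] M [-0.0928  0.2825 -0.0061] w 0.05468836906737765 62.059898651205
```

```bash
python3 -m crank '0 0 -0.001 0 0 -0.04 50;0 0 -0.0024 0 0 -0.08 50;0 0 -0.0024 0 0 -0.08 50;0 0 -0.0024 0 0 -0.08 50;0 0 -0.0024 0 0 -0.08 50;0 0 0 0 0 0 50'; python3 st.py .4875 -.032 .128
```

```text
time: 4.53
ee_pos: [0.4886, -0.0318, 0.1328]
ee_rot: [0.982, -0.187, 0.001, -0.0]
contact_force: [-2.2, 0.6, 6.0]
grip_width: 0.0545
grasp_force: 62.6
4.525 p [ 0.4886 -0.0318  0.1328] yaw -0.3766370241077276 z [ 0.0027 -0.0003 -1.    ] q6 1.7252044492925103 F [-2.2413  0.6003  6.0281] M [0.3471 0.1294 0.2016] w 0.05452188306619477 62.6453649206087
tool units to target [-0.0038  0.0022  0.0193]
```

```bash
python3 - <<'E'
from h import *
import numpy as np
cv2.imwrite("pics/s2.png",viewer.get_image("scene")[:,:,::-1])
E
python3 st.py
```

```text
4.575 p [ 0.4886 -0.0319  0.1328] yaw -0.37788266921156927 z [ 0.0027 -0.0003 -1.    ] q6 1.7265041653435846 F [-0.7522  0.6824  5.8223] M [0.3215 0.0598 0.2288] w 0.054816271227863936 62.644410599023104
```

Forces are small and the rise matches the thread, so I'll continue.

```bash
python3 -m crank '0 0 -0.0024 0 0 -0.08 50;0 0 -0.0024 0 0 -0.08 50;0 0 -0.0024 0 0 -0.08 50;0 0 -0.0024 0 0 -0.08 50;0 0 -0.0024 0 0 -0.08 50;0 0 -0.0024 0 0 -0.08 50;0 0 -0.0024 0 0 -0.08 50;0 0 -0.0024 0 0 -0.08 50;0 0 0 0 0 0 50'; python3 st.py .4875 -.032 .128
```

```text
time: 5.7
ee_pos: [0.4879, -0.0316, 0.1374]
ee_rot: [0.9, 0.436, 0.001, 0.0]
contact_force: [-1.6, 0.7, 6.7]
grip_width: 0.0547
grasp_force: 62.7
5.7 p [ 0.4879 -0.0316  0.1374] yaw 0.9031497576616837 z [ 0.0011  0.0002 -1.    ] q6 0.4453959770265123 F [-1.5863  0.7292  6.7244] M [0.4161 0.5596 0.0556] w 0.05472197456227256 62.66363670816645
tool units to target [-0.0023 -0.0004  0.0376]
```

```bash
python3 -m crank '0 0 -0.0024 0 0 -0.08 50;0 0 -0.0024 0 0 -0.08 50;0 0 -0.0024 0 0 -0.08 50;0 0 -0.0024 0 0 -0.08 50;0 0 -0.0024 0 0 -0.08 50;0 0 -0.0024 0 0 -0.08 50;0 0 -0.0024 0 0 -0.08 50;0 0 -0.0024 0 0 -0.08 50;0 0 -0.0024 0 0 -0.08 50;0 0 -0.0024 0 0 -0.08 50'; python3 -m crank '0 0 -0.0024 0 0 -0.08 50;0 0 -0.0024 0 0 -0.08 50;0 0 -0.0024 0 0 -0.08 50;0 0 -0.0024 0 0 -0.08 50;0 0 -0.0024 0 0 -0.08 50;0 0 0 0 0 0 50'; python3 st.py .4875 -.032 .128
```

```text
time: 6.95
ee_pos: [0.4873, -0.032, 0.1427]
ee_rot: [0.312, 0.95, -0.0, -0.0]
contact_force: [-1.8, -0.5, 1.0]
grip_width: 0.0547
grasp_force: 62.7
time: 7.7
ee_pos: [0.4877, -0.0322, 0.1455]
ee_rot: [-0.079, 0.997, -0.0, 0.0]
contact_force: [-0.6, -1.9, -0.8]
grip_width: 0.0548
grasp_force: 63.3
7.7 p [ 0.4877 -0.0322  0.1455] yaw -2.983314481255846 z [ 0.0002 -0.0007 -1.    ] q6 -1.9511735926219012 F [-0.5564 -1.9054 -0.7588] M [-0.436   0.1243  0.057 ] w 0.05477698888137732 63.347554416395724
tool units to target [0.0008 0.0009 0.0701]
```

Turned 4.4 rad in all, so the cap should be free. I'll test this with a small lift.

```bash
python3 -m crank '0 0 -0.006 0 0 -0.03 50;0 0 -0.006 0 0 -0.03 50;0 0 -0.006 0 0 0 50;0 0 -0.006 0 0 0 50;0 0 0 0 0 0 50'; python3 st.py .4875 -.032 .26
```

```text
time: 8.32
ee_pos: [0.4878, -0.0319, 0.1514]
ee_rot: [-0.138, 0.99, -0.0, 0.0]
contact_force: [-0.6, -0.8, -1.7]
grip_width: 0.0545
grasp_force: 63.6
8.325 p [ 0.4878 -0.0319  0.1514] yaw -2.8637276159984912 z [ 0.0002 -0.0001 -1.    ] q6 -2.0709051211266574 F [-0.6342 -0.7861 -1.7032] M [-0.1957  0.1006 -0.029 ] w 0.05451368398079674 63.56853982200846
tool units to target [ 0.0012 -0.     -0.4345]
```

The wrist carries about the cap's weight and nothing more, so it's free. Lifting straight up.

```bash
python3 -m crank '0 0 -0.02 0 0 0 50;0 0 -0.05 0 0 0 50;0 0 -0.06 0 0 0 50;0 0 -0.06 0 0 0 50;0 0 -0.06 0 0 0 50;0 0 -0.06 0 0 0 50;0 0 -0.06 0 0 0 50;0 0 -0.06 0 0 0 50;0 0 -0.06 0 0 0 50;0 0 -0.02 0 0 0 50'; python3 st.py .57 -.29 .279; python3 - <<'E'
from h import *
s=viewer.get_image("scene")[:,:,::-1]; 
t=viewer.get_image("top")[:,:,::-1]
cv2.imwrite("pics/s3.png",np.hstack([cv2.resize(s[100:400,120:400],None,fx=1.4,fy=1.4),cv2.resize(t[90:390,120:400],None,fx=1.4,fy=1.4)]))
E
```

```text
time: 9.57
ee_pos: [0.4883, -0.0319, 0.2804]
ee_rot: [-0.139, 0.99, -0.0, 0.001]
contact_force: [-0.7, 1.4, -2.2]
grip_width: 0.0545
grasp_force: 63.6
9.575 p [ 0.4883 -0.0319  0.2804] yaw -2.8624703881542177 z [ 0.0028 -0.0005 -1.    ] q6 -2.072054342626756 F [-0.7405  1.3778 -2.199 ] M [-0.      0.0295 -0.029 ] w 0.054487241389560376 63.62439083866775
tool units to target [-0.0299 -1.0825  0.0071]
```

View pics/s3.png

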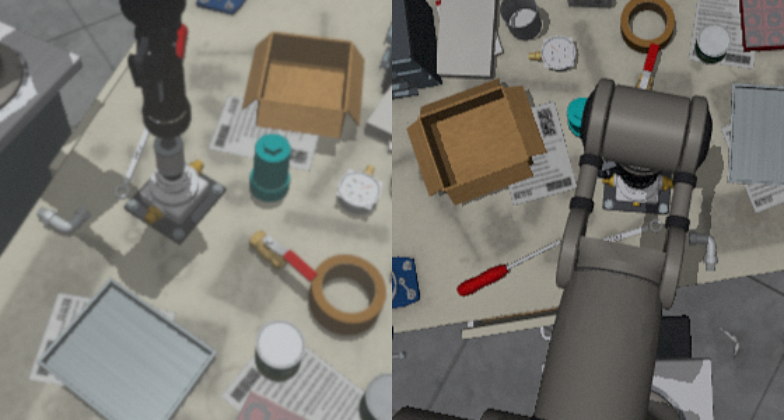

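The cap is off (rim about 0.20 m up) and the element stands upright in the neck, with everything else in place. Carrying the cap over the tray.

```bash
python3 -m crank '-0.002 -0.06 0 0 0 0 50;-0.003 -0.12 0 0 0 0 50;-0.003 -0.12 0 0 0 0 50;-0.003 -0.12 0 0 0 0 50;-0.003 -0.12 0 0 0 0 50;-0.003 -0.12 0 0 0 0 50;-0.003 -0.12 0 0 0 0 50;-0.003 -0.12 0 0 0 0 50;-0.003 -0.12 0 0 0 0 50;-0.003 -0.06 0 0 0 0 50'; python3 -m crank '0 0 0.1 0 0 0 50;0 0 0.12 0 0 0 50;0 0 0.12 0 0 0 50;0 0 0.12 0 0 0 50;0 0 0.12 0 0 0 50;0 0 0.06 0 0 0 50;0 0 0.04 0 0 0 50;0 0 0 0 0 0 50'; python3 st.py .57 -.29 .08
```

```text
time: 10.92
ee_pos: [0.5689, -0.2917, 0.2773]
ee_rot: [-0.138, 0.99, 0.0, -0.001]
contact_force: [0.5, 0.8, -1.6]
grip_width: 0.0543
grasp_force: 63.8
time: 11.92
ee_pos: [0.5692, -0.2895, 0.1087]
ee_rot: [-0.139, 0.99, 0.0, -0.0]
contact_force: [0.2, 0.2, -1.0]
grip_width: 0.0546
grasp_force: 63.8
11.925 p [ 0.5692 -0.2895  0.1087] yaw -2.862307130660997 z [-0.0003  0.0001 -1.    ] q6 -2.4404882175721694 F [ 0.248   0.1772 -1.0139] M [ 0.0172  0.0068 -0.0005] w 0.05459047449937031 63.81039375672117
tool units to target [-0.0026 -0.0028  0.1146]
```

```bash
python3 -m crank '0 0 0.03 0 0 0 50;0 0 0.03 0 0 0 50;0 0 0.02 0 0 0 50;0 0 0.01 0 0 0 50;0 0 0.008 0 0 0 50;0 0 0 0 0 0 50'; python3 st.py; python3 -m crank '0 0 0.006 0 0 0 50;0 0 0 0 0 0 50'; python3 st.py
```

```text
time: 12.68
ee_pos: [0.5692, -0.2895, 0.0843]
ee_rot: [-0.139, 0.99, -0.0, 0.0]
contact_force: [-0.1, 0.1, -1.6]
grip_width: 0.0543
grasp_force: 63.8
12.675 p [ 0.5692 -0.2895  0.0843] yaw -2.86235016201817 z [ 0.     -0.0001 -1.    ] q6 -2.440410562322577 F [-0.1464  0.0995 -1.6352] M [-0.0298 -0.0038  0.0323] w 0.05428682807983656 63.810738001484424
time: 12.92
ee_pos: [0.5692, -0.2895, 0.0827]
ee_rot: [-0.139, 0.99, -0.0, -0.0]
contact_force: [0.2, 1.0, -1.6]
grip_width: 0.0547
grasp_force: 63.8
12.925 p [ 0.5692 -0.2895  0.0827] yaw -2.862415456635838 z [-0.     -0.0001 -1.    ] q6 -2.4403932673737483 F [ 0.1689  1.0021 -1.5927] M [-0.0262 -0.0338 -0.0316] w 0.05467347529431906 63.81100080907345
```

```bash
python3 -m crank '0 0 0.005 0 0 0 50;0 0 0 0 0 0 50'; python3 -m crank '0 0 0.005 0 0 0 50;0 0 0 0 0 0 50'; python3 st.py
```

```text
time: 13.18
ee_pos: [0.5691, -0.2895, 0.0814]
ee_rot: [-0.139, 0.99, 0.0, -0.0]
contact_force: [-0.5, -0.1, -1.9]
grip_width: 0.0539
grasp_force: 63.8
time: 13.42
ee_pos: [0.5691, -0.2895, 0.0801]
ee_rot: [-0.139, 0.99, 0.0, -0.0]
contact_force: [0.0, 0.3, -1.7]
grip_width: 0.0544
grasp_force: 63.8
13.425 p [ 0.5691 -0.2895  0.0801] yaw -2.8624231329566467 z [-0.0002  0.     -1.    ] q6 -2.440383857224706 F [ 0.0383  0.2898 -1.7099] M [-0.0832  0.0253  0.0442] w 0.054449280245279966 63.811018033884466
```

```bash
for i in 1; do python3 -m crank '0 0 0.004 0 0 0 50;0 0 0 0 0 0 50' | grep -E 'pos|contact'; done; python3 -m crank '0 0 0.004 0 0 0 50;0 0 0 0 0 0 50'| grep -E 'pos|contact'; python3 -m crank '0 0 0.004 0 0 0 50;0 0 0 0 0 0 50'| grep -E 'pos|contact'
```

```text
ee_pos: [0.5691, -0.2895, 0.0792]
contact_force: [-0.5, 0.2, -2.2]
ee_pos: [0.5694, -0.2894, 0.079]
contact_force: [-1.2, 1.4, 4.0]
ee_pos: [0.5695, -0.2894, 0.0789]
contact_force: [-2.6, 3.1, 10.4]
```

Contact at TCP z 0.079. I'll back off the preload and release.

```bash
python3 -m crank '0 0 -0.006 0 0 0 50;0 0 0 0 0 0 50;0 0 0 0 0 0 60;0 0 0 0 0 0 66;0 0 0 0 0 0 75;0 0 0 0 0 0 85;0 0 0 0 0 0 85;0 0 0 0 0 0 85'; python3 -m crank '0 0 -0.03 0 0 0 85;0 0 -0.06 0 0 0 85;0 0 -0.1 0 0 0 85;0 0 -0.15 0 0 0 85;0 0 -0.15 0 0 0 85;0 0 -0.15 0 0 0 85;0 0 -0.1 0 0 0 85;0 0 0 0 0 0 85';  python3 st.py .4877 -.032 .26; python3 - <<'E'
from h import *
cv2.imwrite("pics/w2.png",viewer.get_image("wrist")[:,:,::-1])
E
```

```text
time: 15.18
ee_pos: [0.5692, -0.2895, 0.0787]
ee_rot: [-0.139, 0.99, -0.0, 0.0]
contact_force: [-0.1, -0.2, -0.2]
grip_width: 0.0848
grasp_force: 0.0
time: 16.18
ee_pos: [0.57, -0.29, 0.2672]
ee_rot: [-0.139, 0.99, -0.002, 0.002]
contact_force: [-0.4, 0.2, -0.8]
grip_width: 0.085
grasp_force: 0.0
16.175 p [ 0.57   -0.29    0.2672] yaw -2.8623386951429826 z [ 0.0052 -0.0035 -1.    ] q6 -2.4404139047176097 F [-0.3765  0.184  -0.7585] M [ 0.0068 -0.0461 -0.0197] w 0.08502990994756784 0.0
tool units to target [0.032  1.0828 0.0233]
```

View pics/w2.png

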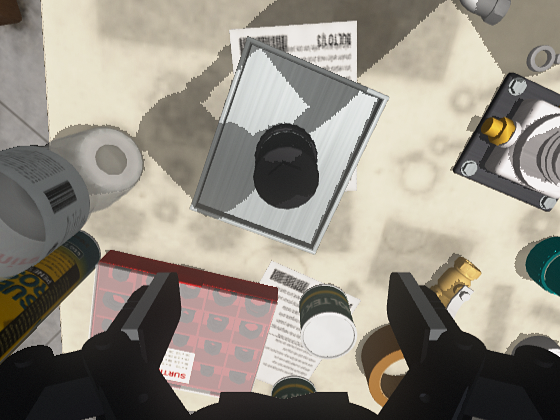

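The cap stands open end down near the tray's centre (image (287,170)), well clear of the walls. Going back over the head for the element.

```bash
python3 -m crank '0.003 0.06 0 0 0 0 85;0.003 0.12 0 0 0 0 85;0.003 0.12 0 0 0 0 85;0.003 0.12 0 0 0 0 85;0.003 0.12 0 0 0 0 85;0.003 0.12 0 0 0 0 85;0.003 0.12 0 0 0 0 85;0.003 0.12 0 0 0 0 85;0.003 0.12 0 0 0 0 85;0.005 0.063 0.02 0 0 0 85'; python3 -m crank '0 0 0 0 0 0 85;0 0 0 0 0 0 85'; python3 st.py .4877 -.032 .26; python3 - <<'E'
from h import *
cv2.imwrite("pics/w3.png",viewer.get_image("wrist")[:,:,::-1]); P=viewer.camera_params("wrist")
print([proj("wrist",(.4877,-.032,z),P) for z in (.08,.154)])
t=viewer.get_image("top")[:,:,::-1]
for uv in ((179.3,189.1),): print(onz("top",uv,.072))
C=np.array([(55,120),(258,42),(328,228),(118,298)])/3.5+[125,140]
Q=np.array([onz("top",c,.072) for c in C]); print(Q,Q.mean(0))
E
```

```text
time: 17.48
ee_pos: [0.4856, -0.0296, 0.2579]
ee_rot: [-0.14, 0.99, 0.0, -0.001]
contact_force: [-0.1, -0.3, 0.7]
grip_width: 0.085
grasp_force: 0.0
time: 17.73
ee_pos: [0.487, -0.032, 0.2584]
ee_rot: [-0.139, 0.99, -0.0, -0.0]
contact_force: [-0.2, -0.3, -0.1]
grip_width: 0.0847
grasp_force: 0.0
17.725 p [ 0.487  -0.032   0.2584] yaw -2.862666641420673 z [-0.0003 -0.0003 -1.    ] q6 -2.0721287003117377 F [-0.2354 -0.2728 -0.0522] M [-0.0064 -0.0167 -0.0156] w 0.08471943308957748 0.0
tool units to target [-0.0026 -0.0008 -0.0062]
[array([282.82582667, 173.29094766]), array([282.64627828, 199.83496195])]
[0.57030253 0.26928314 0.072     ]
[[0.61291512 0.37102335 0.072     ]
 [0.6678287  0.2176659  0.072     ]
 [0.52488056 0.16656189 0.072     ]
 [0.47735367 0.32303828 0.072     ]] [0.57074451 0.26957235 0.072     ]
```

View pics/w3.png

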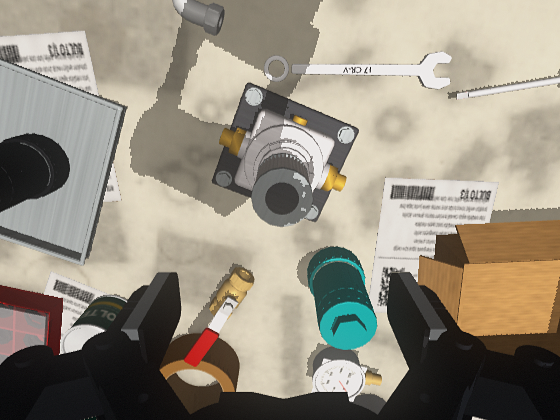

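The element stands upright with its top at (281,197), against a prediction of (283,200), so it's on the axis. Carton centre is (0.571, 0.270), with a 163 x 151 mm rim as expected. Descending to grip.

```bash
python3 -m crank '-0.002 0 0.1 0 0 0 85;0 0 0.12 0 0 0 85;0 0 0.12 0 0 0 85;0 0 0.12 0 0 0 85;0 0 0.09 0 0 0 85;0 0 0.04 0 0 0 85;0 0 0 0 0 0 85' | grep -E 'pos|contact'; python3 -m crank '0 0 0 0 0 0 35;0 0 0 0 0 0 35;0 0 0 0 0 0 35;0 0 0 0 0 0 35;0 0 0 0 0 0 35;0 0 0 0 0 0 35'; python3 -m crank '0 0 -0.01 0 0 0 35;0 0 -0.02 0 0 0 35;0 0 -0.02 0 0 0 35;0 0 -0.02 0 0 0 35;0 0 -0.02 0 0 0 35;0 0 0 0 0 0 35'
```

```text
ee_pos: [0.4873, -0.0317, 0.111]
contact_force: [-0.2, -0.0, -0.6]
time: 19.45
ee_pos: [0.4877, -0.0315, 0.1114]
ee_rot: [-0.139, 0.99, -0.0, 0.0]
contact_force: [1.7, -1.6, 1.3]
grip_width: 0.0418
grasp_force: 60.3
time: 20.2
ee_pos: [0.4875, -0.0313, 0.1342]
ee_rot: [-0.139, 0.99, -0.0, 0.0]
contact_force: [0.5, -0.4, -1.5]
grip_width: 0.0421
grasp_force: 60.7
```

```bash
python3 -m crank '0 0 -0.04 0 0 0 35;0 0 -0.08 0 0 0 35;0 0 -0.1 0 0 0 35;0 0 -0.12 0 0 0 35;0 0 -0.1 0 0 0 35;0 0 -0.06 0 0 0 35;0 0 0 0 0 0 35' | grep -E 'pos|contact|width'; python3 st.py .571 .27 .26
```

```text
ee_pos: [0.4878, -0.0314, 0.2601]
contact_force: [-0.4, -0.2, -1.5]
grip_width: 0.0422
21.075 p [ 0.4878 -0.0314  0.2601] yaw -2.862344780598157 z [ 0.0028 -0.0007 -1.    ] q6 -2.0711335440007064 F [-0.4398 -0.2405 -1.4561] M [-0.0104 -0.0193 -0.0201] w 0.042157262931726294 60.78528821468353
tool units to target [-0.652   1.0672  0.0005]
```

```bash
python3 -m crank '-0.032 0.053 0 0 0 0 35;-0.07 0.114 0 0 0 0 35;-0.07 0.114 0 0 0 0 35;-0.07 0.114 0 0 0 0 35;-0.07 0.114 0 0 0 0 35;-0.07 0.114 0 0 0 0 35;-0.07 0.114 0 0 0 0 35;-0.07 0.114 0 0 0 0 35;-0.07 0.114 0 0 0 0 35;-0.05 0.08 0 0 0 0 35' | grep -E 'pos|contact|width'; python3 -m crank '-0.01 0.023 0 0 0 0 35;0 0 0 0 0 0 35'| grep -E 'pos|contact|width'; python3 st.py .571 .27 .07;  python3 - <<'E'
from h import *
cv2.imwrite("pics/w4.png",viewer.get_image("wrist")[:,:,::-1])
E
```

```text
ee_pos: [0.569, 0.2666, 0.2571]
contact_force: [0.1, 0.2, -0.8]
grip_width: 0.0421
ee_pos: [0.5699, 0.2706, 0.2578]
contact_force: [-0.2, -0.9, -0.8]
grip_width: 0.042
22.575 p [0.5699 0.2706 0.2578] yaw -2.8615762108728724 z [-0.0015 -0.0008 -1.    ] q6 -1.528762008758275 F [-0.1688 -0.9019 -0.7608] M [-0.0323  0.0061 -0.0527] w 0.04202729925751733 60.93422144651413
tool units to target [-0.005  -0.0032  0.7513]
```

View pics/w4.png

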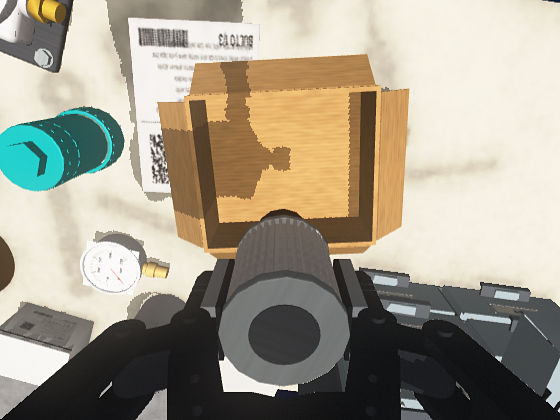

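The element is held upright over the carton, with the fingers along the long side and the opening squarely below. Lowering.

```bash
python3 -m crank '-0.005 -0.003 0.1 0 0 0 35;0 0 0.14 0 0 0 35;0 0 0.14 0 0 0 35;0 0 0.14 0 0 0 35;0 0 0.12 0 0 0 35;0 0 0.08 0 0 0 35;0 0 0.04 0 0 0 35;0 0 0 0 0 0 35' | grep -E 'pos|contact|width'; for i in 1; do python3 -m crank '0 0 0.014 0 0 0 35;0 0 0.008 0 0 0 35;0 0 0 0 0 0 35'| grep -E 'pos|contact|width'; done; python3 -m crank '0 0 0.008 0 0 0 35;0 0 0 0 0 0 35'| grep -E 'pos|contact|width'
```

```text
ee_pos: [0.5718, 0.2693, 0.0686]
contact_force: [-0.9, -0.2, 0.1]
grip_width: 0.042
ee_pos: [0.5719, 0.2699, 0.0634]
contact_force: [-0.1, -0.2, -2.1]
grip_width: 0.0421
ee_pos: [0.5718, 0.2699, 0.0611]
contact_force: [-0.8, 0.3, -1.4]
grip_width: 0.0423
```

```bash
python3 -m crank '0 0 0.01 0 0 0 35;0 0 0.008 0 0 0 35;0 0 0 0 0 0 35'| grep -E 'pos|contact'; for i in 1; do python3 -m crank '0 0 0.008 0 0 0 35;0 0 0 0 0 0 35'| grep -E 'pos|contact'; done; python3 -m crank '0 0 0.006 0 0 0 35;0 0 0 0 0 0 35'| grep -E 'pos|contact';python3 -m crank '0 0 0.006 0 0 0 35;0 0 0 0 0 0 35'| grep -E 'pos|contact'
```

```text
ee_pos: [0.5717, 0.2698, 0.0564]
contact_force: [0.0, 0.4, -1.7]
ee_pos: [0.5717, 0.2699, 0.0545]
contact_force: [0.6, -0.1, -0.5]
ee_pos: [0.5718, 0.2699, 0.0531]
contact_force: [-0.1, -0.3, -1.7]
ee_pos: [0.5717, 0.2699, 0.0515]
contact_force: [-0.6, 0.5, -1.3]
```

```bash
python3 -m crank '0 0 0.006 0 0 0 35;0 0 0 0 0 0 35'| grep -E 'pos|contact'; python3 -m crank '0 0 0.006 0 0 0 35;0 0 0 0 0 0 35'| grep -E 'pos|contact'; python3 -m crank '0 0 0.005 0 0 0 35;0 0 0 0 0 0 35'| grep -E 'pos|contact'
```

```text
ee_pos: [0.5718, 0.2699, 0.0501]
contact_force: [-0.3, 0.3, -2.3]
ee_pos: [0.5717, 0.2699, 0.0485]
contact_force: [-0.1, 0.4, -2.3]
ee_pos: [0.5718, 0.2699, 0.0473]
contact_force: [-0.1, -1.1, -2.6]
```

```bash
python3 -m crank '0 0 0.005 0 0 0 35;0 0 0 0 0 0 35'| grep -E 'pos|contact'; python3 -m crank '0 0 0.005 0 0 0 35;0 0 0 0 0 0 35'| grep -E 'pos|contact'; python3 -m crank '0 0 0.004 0 0 0 35;0 0 0 0 0 0 35'| grep -E 'pos|contact'
```

```text
ee_pos: [0.5721, 0.2699, 0.0467]
contact_force: [-1.1, -0.9, 1.7]
ee_pos: [0.5723, 0.27, 0.0466]
contact_force: [-2.6, -1.8, 9.0]
ee_pos: [0.5724, 0.27, 0.0465]
contact_force: [-4.1, -2.1, 15.6]
```

Contact. I'll back off, open moderately and rise.

```bash
python3 -m crank '0 0 -0.009 0 0 0 35;0 0 0 0 0 0 35;0 0 0 0 0 0 46;0 0 0 0 0 0 50;0 0 0 0 0 0 58;0 0 0 0 0 0 66;0 0 0 0 0 0 66'; python3 -m crank '0 0 -0.03 0 0 0 66;0 0 -0.06 0 0 0 66;0 0 -0.1 0 0 0 66;0 0 -0.15 0 0 0 66;0 0 -0.15 0 0 0 66;0 0 -0.15 0 0 0 66;0 0 -0.15 0 0 0 66;0 0 0 0 0 0 66;0 0 0 0 0 0 66';  python3 - <<'E'
from h import *
w=viewer.get_image("wrist"); s=viewer.get_image("scene")
cv2.imwrite("pics/w5.png",np.hstack([cv2.resize(w,(400,300)),cv2.resize(s,(400,300))])[:,:,::-1])
E
```

```text
time: 27.75
ee_pos: [0.5719, 0.2699, 0.0461]
ee_rot: [-0.139, 0.99, -0.0, -0.0]
contact_force: [0.5, -0.0, 0.5]
grip_width: 0.0661
grasp_force: 0.0
time: 28.88
ee_pos: [0.5715, 0.2698, 0.2438]
ee_rot: [-0.139, 0.99, -0.0, -0.0]
contact_force: [-0.5, 0.7, -0.6]
grip_width: 0.0661
grasp_force: 0.0
```

View pics/w5.png

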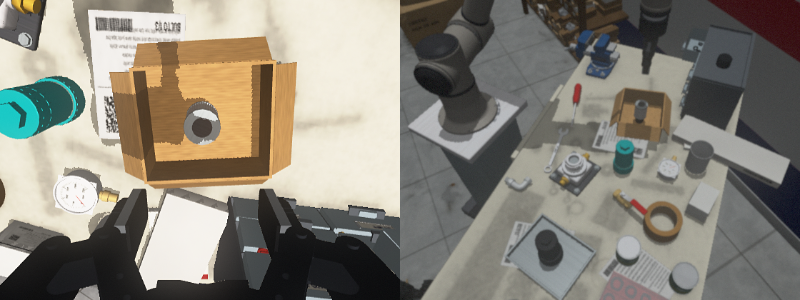

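The element stands in the carton (left half, (203,125)). The cap stands in the tray (right half, (547,248)), the neck is empty and the bystanders haven't moved. Handing in.

```bash
python3 -c "
from plant import bot
print(bot.close_job())"
```

```text
the job is handed in; nothing more can be done
None
```

The job is handed in: the cap was unscrewed in one turn and stands open end down in the drip tray, the used element stands in the carton, the other things look unmoved in the last pictures, and it took about 29 s of the 72 s allowed.

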